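# Post the red sample can through the spring flap

## Robot

A 7-joint arm with a two-finger parallel gripper is mounted at the origin on the work surface. World frame = base frame: x ahead of the robot, y to its left, z up, the work surface at z = 0. Lengths are in m, angles in rad, forces in N, time in s.
With the tool pointing down it reaches from about 0.35 to 0.9 m from the base axis. Payload 7.2 kg.
Tool frame: the origin (TCP) lies at the centre of the arm's flange, where the gripper is bolted on; the fingertips stand 173 mm ahead of it and the grasp point (between the pads) lies 155 mm ahead of it; z points along the fingers, x is the direction in which the jaws open and shut, and the axes are right-handed (so a half turn about z gives the same grasp; the last joint's range is limited). The gripper opens to 85 mm and grips with 20 to 120 N. Pads are 22 mm wide; open, the fingers measure 114 mm over their backs; the gripper's body (76 mm by 85 mm) begins 54 mm behind the grasp point. The pads swing forward as they close: fully open they stand 13 mm farther back than shut.
Start: joints at [1.157, 0.411, -0.013, 1.596, 0.006, 1.134, -0.082], TCP at [0.212, -0.588, 0.405] pointing down, gripper open.
Joint ranges: [-2.95, 2.95], [-0.29, 1.99], [-1.47, 1.44], [0.14, 2.54], [-1.03, 4.17], [0.13, 1.85], [-2.86, 2.86]. Speed limits (rad/s): [2.39, 2.39, 3.01, 3.01, 3.14, 3.14, 3.14].

## Interface

Orientations are given as a unit quaternion [w, x, y, z].
In Python, from bench import robot gives the robot as it stands. The module is installed in compiled form; this text tells all that it offers.
- The arm moves only by the tool move_arm, never from a script. Its argument "targets" is a list of rows, each a list of 2 entries, a list of its own where there are three numbers: the shift along the tool's x, y, z in mm, then the turn about the tool's z in rad. A call has 1 to 20 rows; each row is the pose to reach, as a shift and turn from the pose measured when the call began, along the tool's axes at that moment; what a row does not reach only later rows make up. A row lasts 1/12 s, in which the tool goes at most 41.7 mm and 7.16 degrees, less where a joint would pass 70% of its speed; a pose out of reach is approached as far as the arm can. A call with a gripper value outside its range is refused whole. "grip" is the finger opening in mm, from 0 to 85.4, set as the call begins (left out, the last holds). The fingers move at their own pace and stop on an object; "squeeze" is the grip in N (left out, the last holds). Time passes only in rows, so rows that repeat a pose let the fingers close. It gives the time, the measured TCP pose, the force and the opening at its end, in the units of the state.
- robot.state(): the state, without advancing time (a new reading comes with each control period).
- robot.grab_frame(name): name is "scene" or "side" or "wrist"; returns the picture (420x560x3 uint8, red, green, blue); there is no depth.
- robot.get_calibration(name): a dict with "intrinsics" (3x3 intrinsics, pixels), "position" and "attitude" of the camera in the world. Camera axes: x right, y up, looking along -z (the intrinsics and any distortion apply to the point x, -y, -z); pixel columns grow to the right and rows downward; lengths in m; the calibration is good to about 2 mm. A picture is of the moment at which its call begins: read the wrist's pose just before it. get_calibration takes no time and is no camera call; for the wrist camera it gives the pose at the moment of the call.
- robot.finish_job(): hands the job in, once; it reports no verdict.
Trained networks look in the newest picture that a camera, given by its name, has taken for a name from the list of things; names that differ only in an ending like _2 or _b are one class to them, and where a whole thing is asked for, a point or a joint stands for the part that bears it (a point fixed in the world has none). Each returns a list of dicts, best first, with "conf" (0 to 1); they miss things now and then, are a little off and sometimes report something else, mostly with a low value. They report only what shows in the picture. A call takes as long as a camera call. They do not tell look-alikes from the thing itself.
- robot.look_for(camera, target): "box" ([left, top, right, bottom] in pixels, round what is visible of it).
- robot.mark_of(camera, target): "pixel" ([row, column] in pixels: a listed point, or the origin of a listed thing).
The state is a dict: "time_s": time; "joints": joint angles; "joint_velocities": joint speeds; "joint_efforts": joint torques, N m; "tool_pos": TCP position; "tcp_rot": TCP orientation; "ft_force": force on the tool from outside, world axes, zero at the start; "wrist_torque": the same for the moment, N m; "gripper_width": finger opening in m.
Only numpy, scipy, OpenCV 4.12 (cv2) and the standard library are available. Lean on these libraries where they do the work, as an engineer would, in place of code of your own. Each camera call takes 0.05 s, during which the arm holds its last target.

## Task

Hand in the red sample can: with one finger push the yellow spring flap ahead of it open and keep it open, and with the other finger push the can along its lane, past the flap and over the edge into the bin, so that the flap does not touch the can. Only push the can, never lift it, then take the hand away so that the flap shuts. Leave the blue can and everything else where it is.

Things in the scene. Friction and masses are not known exactly. Their poses are not given: they have to be found in the camera images.
- box: grey hand-in box, fixed. Origin: on the table, middle of the gate line. x points from the deck through the flaps into the bin, y to the left along the gate line, z up. The deck (x -170 to 0 mm, y -115 to +115 mm) is level, 75 mm above the table, and ends in an edge at x = 0 with the bin beyond it
- bin_floor (a point): middle of the floor of the bin, 6 mm above the table, 80 mm beyond the gate line. Open-topped bin, inside x 0 to 160 mm and y -109 to +109 mm of the box, side and back walls 100 mm high, a 65 mm high divider along y = 0
- post_top (a point): top of the dark centre post (12 x 16 mm) on the gate line at y = 0, 130 mm above the table. Equally tall outer posts (12 x 7 mm) at y = +-111 mm. Nothing spans the gaps between posts above the flaps: open to the sky, as is the bin
- lane_left (a point): end of the left can lane at the deck's edge: mid-lane on the gate line, box (0, +85, 75) mm. The lane runs along x, 38 mm wide, between an outer fence (|y| 104 to 110 mm, 15 mm above the deck) and an inner curb (|y| 63 to 66 mm, 5 mm above the deck). From curb to centre post (|y| 8 to 63 mm) the deck is free for a finger to go ahead of the can and push the flap
- lane_right (a point): end of the right can lane at the deck's edge: mid-lane on the gate line, box (0, -85, 75) mm. The lane runs along x, 38 mm wide, between an outer fence (|y| 104 to 110 mm, 15 mm above the deck) and an inner curb (|y| 63 to 66 mm, 5 mm above the deck). From curb to centre post (|y| 8 to 63 mm) the deck is free for a finger to go ahead of the can and push the flap
- red_can_mid (a point): middle of the red sample can, 16 mm above its underside. Small rectangular red metal can, 46 mm long (along the lane), 34 mm wide, 32 mm tall, with a pale band and a white cap 22 mm across standing 8 mm above; 75 to 155 g. It stands in the left or the right lane, its long side along the lane (x), its middle 65 to 115 mm before the gate line
- blue_can_mid (a point): middle of the blue sample can, same size and shape, in the other lane; to be left alone
- flap_left (a joint): yellow upright spring flap across the left lane on the gate line. 0 = shut, as at the start; grows to a stop at 1.45 rad as it is pushed into the bin (+x). Vertical hinge beside the centre post, box (0, +10) mm. A spring (0.04 N m shut, 0.11 N m wide open) shuts it in about 1 s when let go: a finger 30 mm from the hinge needs 1 to 4 N. No latch
- flap_right (a joint): yellow upright spring flap across the right lane on the gate line. 0 = shut, as at the start; grows to a stop at 1.45 rad as it is pushed into the bin (+x). Vertical hinge beside the centre post, box (0, -10) mm. A spring (0.04 N m shut, 0.11 N m wide open) shuts it in about 1 s when let go: a finger 30 mm from the hinge needs 1 to 4 N. No latch
- flap_left_edge (a point): free outer edge of the left flap, half way up it, 92 mm from the hinge, 29 mm above the deck. The flap is a plate 5 mm thick, 90 mm wide, 45 mm tall, its lower edge 6 mm above the deck
- flap_right_edge (a point): free outer edge of the right flap, half way up it, 92 mm from the hinge, 29 mm above the deck. The flap is a plate 5 mm thick, 90 mm wide, 45 mm tall, its lower edge 6 mm above the deck
- stamp: wooden-handled hand stamp, 38 mm across, 72 mm tall, on the table to the left of the box; a bystander. Origin: centre of its underside
- drink: brass-coloured drink can, 54 mm across, 105 mm tall, on the table to the right of the box; a bystander. Origin: centre of its underside
- water: clear water bottle with blue cap, 64 mm across, 210 mm tall; a bystander. Origin: centre of its underside
- mug: white mug, 80 mm across, 90 mm tall; a bystander. Origin: centre of its underside
- mouse: black computer mouse, 105 x 60 x 33 mm; a bystander. Origin: centre of its underside
- bung: flat steel drum plug, 68 mm across, 20 mm tall; a bystander. Origin: centre of its underside
Things that resemble listed ones, but are neither listed nor needed, are in the scene too. Of the things like the part that bears red_can_mid, leave any that is green or turquoise; of the rest the smaller one is meant.

How it is judged:
By the outcome, as a careful person would: the job done as asked, in the order asked, and still so for the second after the job is handed in, with the robot touching nothing.
It also fails if it takes over 37 s, if anything falls off the work surface, if the arm or the gripper's body presses on something with over 40 N, if the wrist force passes 120 N, or if a joint passes its speed limit or range.

## Working session

There is one attempt and no reset: what is moved stays moved. The work goes in short steps, Python scripts to look and compute and a tool call to move; the robot and the scene stay as the last step left them, time stands still between calls to the robot, and variables do not carry over. Pictures are saved under pics/ and viewed, and the job is handed in when it is done.

Besides the shell and the picture viewer there is one more tool, called after "Call:" by a JSON object that holds its "api" and its "payload", one argument or row to a line. move_arm: Moves the arm, as the interface text tells. Its arguments: {"type":"object","properties":{"targets":{"type":"array","items":{"type":"array"}},"grip":{"type":"number"},"squeeze":{"type":"number"}},"required":["targets"]}

```bash
mkdir -p pics
python3 - <<'E'
from bench import robot
import cv2
s=robot.state();print({k:s[k] for k in('time_s','tool_pos','tcp_rot','gripper_width','ft_force')})
for n in('scene','side'):
    f=robot.grab_frame(n);cv2.imwrite(f'pics/{n}0.png',f[:,:,::-1]);c=robot.get_calibration(n);print(n,c)
    for t in ('red_can_mid','blue_can_mid','post_top','lane_left','lane_right','bin_floor','box','flap_left_edge','flap_right_edge'):
        print(t,[(round(d['conf'],2),[round(float(v)) for v in d['pixel']]) for d in robot.mark_of(n,t)][:4])
print(robot.state()['time_s'])
E
```

```text
{'time_s': 0.0, 'tool_pos': array([ 0.21177549, -0.587802  ,  0.4038662 ]), 'tcp_rot': array([-4.28260397e-04,  8.18216515e-01, -5.74909648e-01, -6.69575042e-04]), 'gripper_width': 0.0853652863856713, 'ft_force': array([-0.15922684, -0.62222752,  0.09550492])}
scene {'intrinsics': array([[426.30209232,   0.        , 274.54526648],
       [  0.        , 426.30209232, 209.51284459],
       [  0.        ,   0.        ,   1.        ]]), 'position': array([ 1.29195579, -0.33266803,  1.18031685]), 'attitude': array([0.78445654, 0.26927841, 0.17318318, 0.53115408])}
red_can_mid [(0.83, [265, 252]), (0.6, [211, 275]), (0.56, [207, 234]), (0.53, [188, 278])]
blue_can_mid [(0.77, [202, 325])]
post_top [(0.92, [224, 310])]
lane_left [(0.77, [225, 333])]
lane_right [(0.6, [234, 282])]
bin_floor [(0.83, [263, 317]), (0.45, [238, 283]), (0.24, [246, 134])]
box [(0.79, [243, 306]), (0.67, [221, 309]), (0.19, [218, 340])]
flap_left_edge [(0.64, [217, 339])]
flap_right_edge [(0.56, [235, 281])]
side {'intrinsics': array([[470.83336113,   0.        , 283.68481294],
       [  0.        , 470.83336113, 210.29557833],
       [  0.        ,   0.        ,   1.        ]]), 'position': array([0.27829826, 0.87886234, 0.80984411]), 'attitude': array([-0.12703307, -0.06800567,  0.4374634 ,  0.88761681])}
red_can_mid [(0.78, [213, 289]), (0.76, [219, 344]), (0.62, [266, 337]), (0.58, [202, 261])]
blue_can_mid [(0.58, [259, 261])]
post_top [(0.64, [211, 240])]
lane_left [(0.69, [249, 224])]
lane_right [(0.93, [211, 253]), (0.48, [346, 182])]
bin_floor [(0.76, [245, 214])]
box [(0.59, [217, 296]), (0.56, [253, 240])]
flap_left_edge [(0.61, [249, 225]), (0.32, [256, 262])]
flap_right_edge [(0.71, [196, 258])]
1.0
```

View pics/scene0.png

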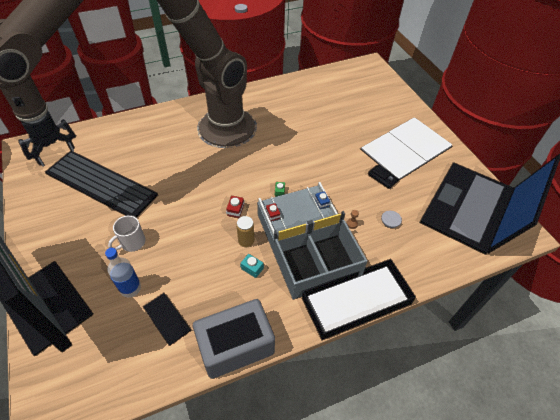

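View pics/side0.png

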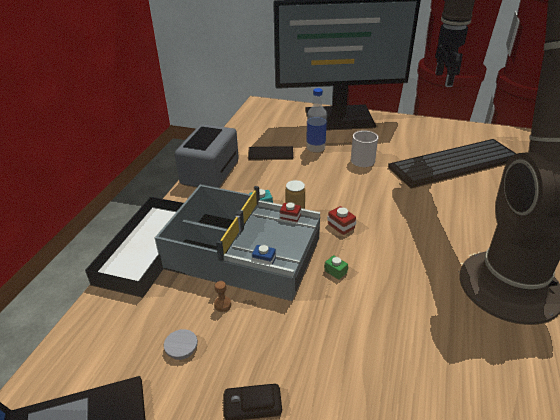

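Run:
```python
import cv2
a=cv2.imread('pics/scene0.png')[150:310,200:380];b=cv2.imread('pics/side0.png')[150:330,170:370]
cv2.imwrite('pics/c1.png',cv2.resize(a,None,fx=4,fy=3.7,interpolation=2)[:600]);cv2.imwrite('pics/c2.png',cv2.resize(b,None,fx=3.3,fy=3.3,interpolation=2))
```

```text
(no output)
```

View pics/c1.png

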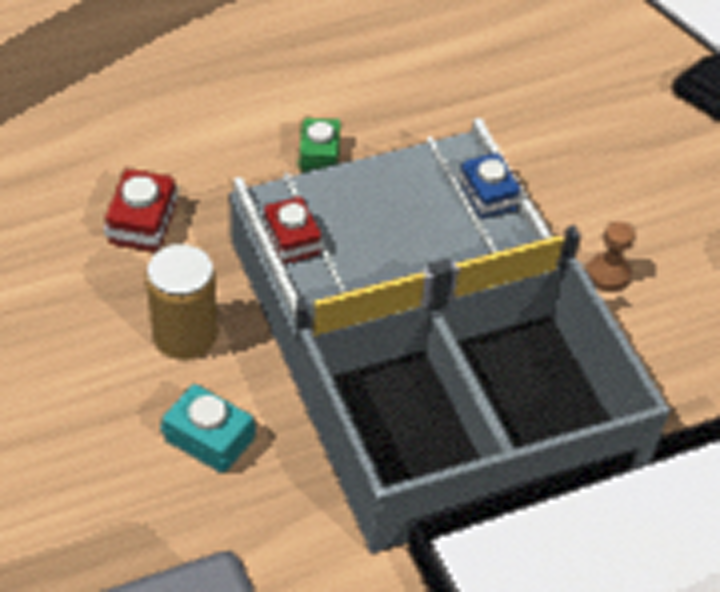

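View pics/c2.png

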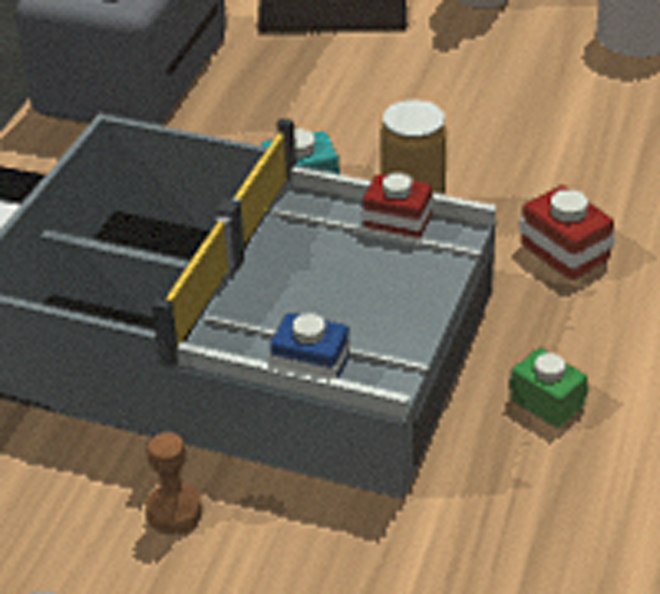

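```bash
cat > h.py <<'E'
import numpy as np
from scipy.spatial.transform import Rotation as R
from scipy.optimize import least_squares
def rot(q): return R.from_quat([q[1],q[2],q[3],q[0]])
def proj(c,P):
    p=rot(c['attitude']).inv().apply(np.atleast_2d(P)-c['position'])
    K=c['intrinsics'];return np.c_[K[0,2]+K[0,0]*p[:,0]/-p[:,2],K[1,2]-K[1,1]*p[:,1]/-p[:,2]]
def ray(c,u,v):
    K=c['intrinsics'];d=np.array([(u-K[0,2])/K[0,0],-(v-K[1,2])/K[1,1],-1]);return rot(c['attitude']).apply(d)
def onplane(c,u,v,z):
    d=ray(c,u,v);p=c['position'];return p+d*(z-p[2])/d[2]
def b2w(b,P):
    P=np.atleast_2d(P).astype(float);c,s=np.cos(b[2]),np.sin(b[2])
    return np.c_[b[0]+c*P[:,0]-s*P[:,1],b[1]+s*P[:,0]+c*P[:,1],P[:,2]]
def w2b(b,P):
    P=np.atleast_2d(P);c,s=np.cos(b[2]),np.sin(b[2]);x=P[:,0]-b[0];y=P[:,1]-b[1]
    return np.c_[c*x+s*y,-s*x+c*y,P[:,2]]
E
cat > fit.py <<'E'
from bench import robot
from h import *
M=[[0,0,.13],[0,.111,.13],[0,-.111,.13],[-.17,-.107,.09],[-.17,.107,.09]]
S=np.array([[441,264],[572,232],[304,300],[240,180],[478,122]])/[4,3.7]+[200,150]
S=np.vstack([S,np.array([[660,408],[382,492]])/[4,3.7]+[200,150]])
D=np.array([[236,207],[165,308],[286,126],[495,208],[408,402]])/3.3+[170,150]
cs,cd=robot.get_calibration('scene'),robot.get_calibration('side')
Ms=M+[[.16,.109,.1],[.16,-.109,.1]]
f=lambda b:np.r_[(proj(cs,b2w(b,Ms))-S).ravel(),(proj(cd,b2w(b,M))-D).ravel()]
r=least_squares(f,[.6,-.15,0],loss='soft_l1');print(r.x,np.round(f(r.x).reshape(-1,2),1).tolist())
b=r.x
# red cap center top z=.075+.040; estimate can both cams
for c,px in((cs,np.array([292,213])/[4,3.7]+[200,150]),(cd,np.array([398,183])/3.3+[170,150])):
    print('red',w2b(b,onplane(c,*px,.115)))
for c,px in((cs,np.array([491,168])/[4,3.7]+[200,150]),(cd,np.array([309,324])/3.3+[170,150])):
    print('blue',w2b(b,onplane(c,*px,.115)))
E
python3 fit.py
```

```text
[ 0.63660122  0.06670546 -0.04258784] [[0.1, -0.0], [0.4, -0.9], [-0.0, 0.1], [-0.6, -1.3], [-0.2, -1.6], [-0.3, -1.0], [0.1, -1.8], [-2.4, -0.3], [-1.0, -1.4], [-0.3, -1.1], [0.0, 0.3], [-0.3, -0.6]]
red [[-0.09744605 -0.08563866  0.115     ]]
red [[-0.10065193 -0.08340105  0.115     ]]
blue [[-0.0918536   0.08295129  0.115     ]]
blue [[-0.09360405  0.08376644  0.115     ]]
```

```bash
cat > plan.py <<'E'
from bench import robot
from h import *
import sys
B=np.array([0.6366,0.0667,-0.0426])
A=np.radians(20)
def goal(xc,yc,tipz,L=.173,b=B):  # F2 pushing corner at box (xc,yc)
    u=np.array([np.cos(A),np.sin(A)]);p=np.array([np.sin(A),-np.cos(A)])
    c=np.array([xc,yc])-.011*p+.0425*u
    w=b2w(b,[c[0],c[1],0])[0];return np.array([w[0],w[1],tipz+L]),b[2]+A
def delta(P,head,s=None):
    s=s or robot.state();r=rot(s['tcp_rot']);d=r.inv().apply(P-s['tool_pos'])*1000
    x=r.as_matrix()[:,0];h=np.arctan2(x[1],x[0]);t=-(head-h);t=(t+np.pi)%(2*np.pi)-np.pi
    print('shift',np.round(d,1),'turn',round(t,4),'tool',np.round(s['tool_pos'],4),'F',np.round(s['ft_force'],1),'t',round(s['time_s'],2))
E
python3 - <<'E'
from plan import *
P,h=goal(-.135,-.085,.083);print(P,h);delta([P[0],P[1],.405],h)
for px,z,n in(((122,272),.1,'water'),((130,235),.05,'mug')):print(n,onplane(robot.get_calibration('scene'),*px,z))
E
```

```text
[0.53530372 0.01083571 0.256     ] 0.30646585039886587
shift [-4.538e+02 -5.073e+02 -3.000e-01] turn -1.5315 tool [ 0.2118 -0.588   0.4047] F [ 0.5  0.4 -0. ] t 1.0
water [ 0.58259725 -0.49754859  0.1       ]
mug [ 0.42550383 -0.45847616  0.05      ]
```

Call:
{"api": "move_arm", "payload": {
  "targets": [
    [[-10,-11,0],-0.03],
    [[-30,-33,0],-0.1],
    [[-55,-62,0],-0.19],
    [[-82,-92,0],-0.28],
    [[-109,-122,0],-0.37],
    [[-136,-152,0],-0.46],
    [[-163,-182,0],-0.55],
    [[-190,-212,0],-0.64],
    [[-217,-242,0],-0.73],
    [[-244,-272,0],-0.82],
    [[-271,-302,0],-0.91],
    [[-298,-333,0],-1.01],
    [[-325,-363,0],-1.1],
    [[-352,-393,0],-1.19],
    [[-379,-423,0],-1.28],
    [[-404,-452,0],-1.37],
    [[-425,-475,0],-1.44],
    [[-441,-493,0],-1.49],
    [[-450,-503,0],-1.52],
    [[-453.8,-507.3,0],-1.5315]
  ],
  "grip": 85
}}

```text
time_s: 2.67
tool_pos: [0.5354, 0.0134, 0.4047]
tcp_rot: [-0.0, 0.988, 0.155, 0.0]
ft_force: [0.3, -0.5, 0.5]
gripper_width: 0.0854
```

Run:
```python
from plan import *
import cv2
P,h=goal(-.135,-.085,.083);delta(P,h)
c=robot.get_calibration('wrist')
f=robot.grab_frame('wrist');cv2.imwrite('pics/w1.png',f[:,:,::-1])
im=f[:,:,::-1].copy()
for q in ([0,0,.13],[0,-.111,.13],[0,.111,.13],[-.17,-.107,.09],[-.17,.107,.09],[-.1,-.085,.115],[-.122,-.102,.107],[-.122,-.068,.107],[-.076,-.102,.107],[-.076,-.068,.107],[0,-.063,.08],[-.17,-.063,.08]):
    u,v=proj(c,b2w(B,q))[0];print(q,round(u),round(v));cv2.circle(im,(int(u),int(v)),3,(255,0,255),1)
cv2.imwrite('pics/w1m.png',cv2.resize(im,None,fx=1.4,fy=1.4))
f=robot.grab_frame('side');cv2.imwrite('pics/s1.png',f[:,:,::-1])
```

```text
shift [ -0.9   2.5 148.7] turn 0.0053 tool [0.5354 0.0134 0.4047] F [ 0.3 -0.5  0.5] t 2.67
[0, 0, 0.13] 443 183
[0, -0.111, 0.13] 377 315
[0, 0.111, 0.13] 526 18
[-0.17, -0.107, 0.09] 181 222
[-0.17, 0.107, 0.09] 267 -57
[-0.1, -0.085, 0.115] 267 237
[-0.122, -0.102, 0.107] 235 243
[-0.122, -0.068, 0.107] 248 205
[-0.076, -0.102, 0.107] 288 262
[-0.076, -0.068, 0.107] 304 224
[0, -0.063, 0.08] 385 238
[-0.17, -0.063, 0.08] 199 172
```

View pics/w1m.png

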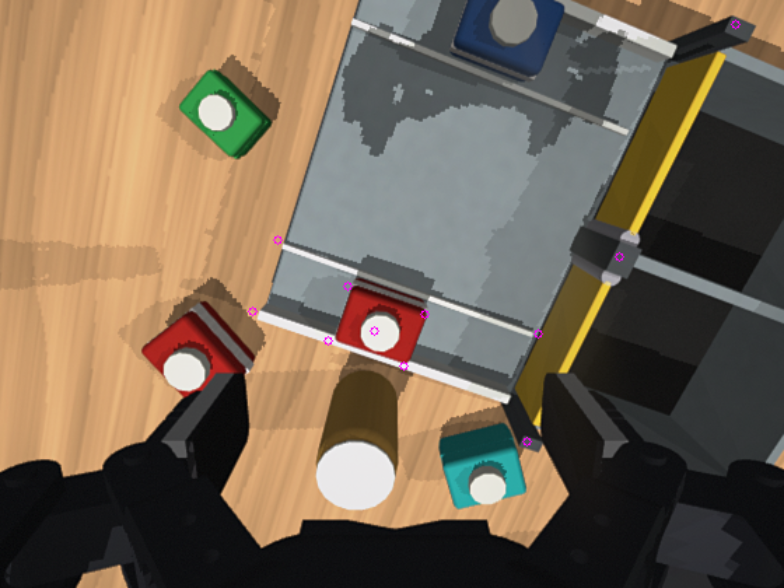

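View pics/s1.png

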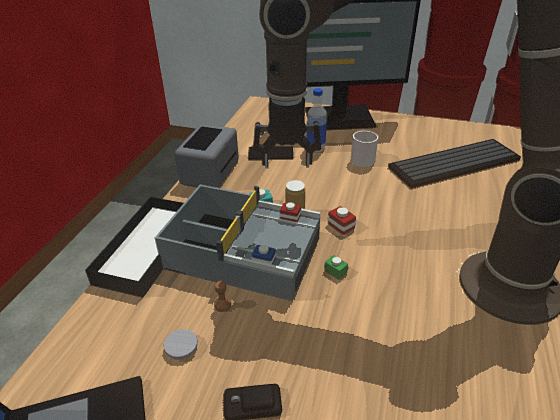

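Run:
```python
from plan import *
import cv2
s=robot.state();c=robot.get_calibration('wrist');r=rot(s['tcp_rot']);im=cv2.imread('pics/w1.png')
for L,col in((.173,(255,0,255)),(.160,(0,255,255))):
  for sg in(1,-1):
    q=np.array([[sg*x,y,L] for x,y in((.0425,-.011),(.0425,.011),(.057,.011),(.057,-.011))])
    uv=proj(c,r.apply(q)+s['tool_pos']);print(L,sg,np.round(uv).tolist())
    cv2.polylines(im,[np.int32(np.round(uv*16))],True,col,1,16,4)
cv2.imwrite('pics/w1f.png',cv2.resize(im[220:420,60:500],None,fx=1.8,fy=1.8,interpolation=2))
```

```text
0.173 1 [[380.0, 251.0], [376.0, 297.0], [409.0, 297.0], [414.0, 251.0]]
0.173 -1 [[181.0, 251.0], [185.0, 297.0], [153.0, 297.0], [147.0, 251.0]]
0.16 1 [[389.0, 264.0], [384.0, 313.0], [420.0, 313.0], [426.0, 264.0]]
0.16 -1 [[172.0, 264.0], [177.0, 313.0], [142.0, 313.0], [135.0, 264.0]]
```

View pics/w1f.png

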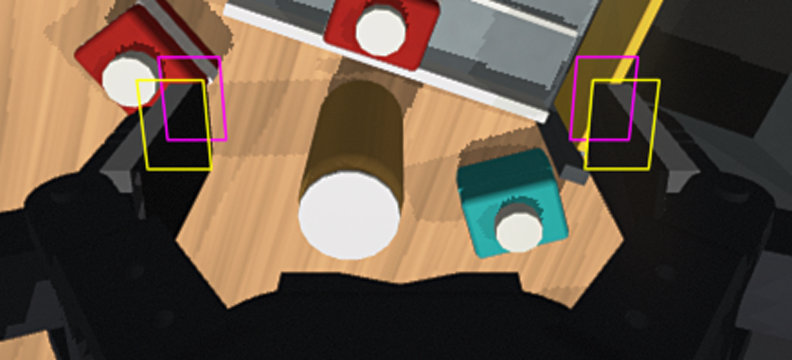

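Call:
{"api": "move_arm", "payload": {
  "targets": [
    [[0,1,8],0.002],
    [[-1,2.5,25],0.005],
    [[-1,2.5,45],0.005],
    [[-1,2.5,65],0.005],
    [[-1,2.5,85],0.005],
    [[-1,2.5,103],0.005],
    [[-1,2.5,120],0.005],
    [[-1,2.5,133],0.005],
    [[-1,2.5,143],0.005],
    [[-1,2.5,150],0.005],
    [[-1,2.5,154],0.005],
    [[-1,2.5,156.7],0.005],
    [[-1,2.5,156.7],0.005]
  ]
}}

```text
time_s: 3.85
tool_pos: [0.5348, 0.0082, 0.2478]
tcp_rot: [0.0, 0.989, 0.15, -0.0]
ft_force: [-0.3, 0.3, 0.0]
gripper_width: 0.0853
```

Run:
```python
from plan import *
import cv2
P,h=goal(-.135,-.085,.088,.16);delta(P,h);P,h=goal(-.01,-.085,.088,.16);delta(P,h)
for n in('wrist','side','scene'):
    f=robot.grab_frame(n);cv2.imwrite(f'pics/{n}2.png',f[:,:,::-1])
a=cv2.imread('pics/side2.png')[150:300,170:370];b=cv2.imread('pics/scene2.png')[150:300,200:400]
cv2.imwrite('pics/c3.png',np.hstack([cv2.resize(x,(400,300),interpolation=2) for x in(a,b)]))
```

```text
shift [ 1.3 -2.4 -0.3] turn -0.0046 tool [0.5348 0.0082 0.2478] F [-0.3  0.3  0. ] t 3.85
shift [118.9  39.9  -0.3] turn -0.0046 tool [0.5348 0.0082 0.2478] F [-0.3  0.3  0. ] t 3.85
```

View pics/wrist2.png

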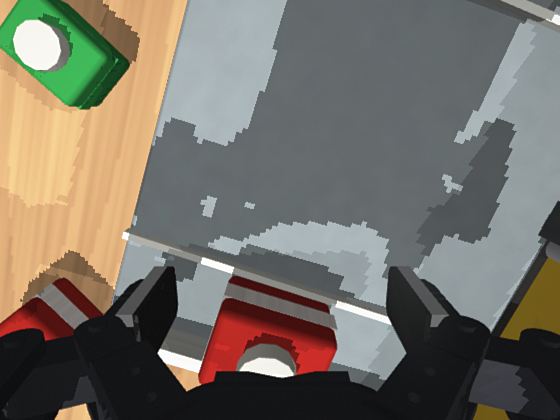

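View pics/c3.png

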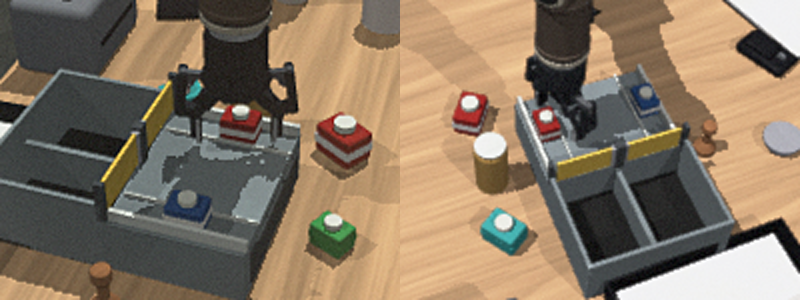

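```bash
sed -i 's/radians(20)/radians(18)/' plan.py
python3 - <<'E'
from plan import *
for x in(-.135,-.1,-.06,-.04,-.01):
    P,h=goal(x,-.086,.088,.16);delta(P,h)
E
```

```text
shift [0.9 0.3 0.4] turn 0.0308 tool [0.5351 0.0085 0.2484] F [ 0.4  0.2 -0.8] t 4.0
shift [33.9 12.1  0.5] turn 0.0308 tool [0.5351 0.0085 0.2484] F [ 0.4  0.2 -0.8] t 4.0
shift [71.5 25.7  0.5] turn 0.0308 tool [0.5351 0.0085 0.2484] F [ 0.4  0.2 -0.8] t 4.0
shift [90.4 32.4  0.5] turn 0.0308 tool [0.5351 0.0085 0.2484] F [ 0.4  0.2 -0.8] t 4.0
shift [118.6  42.6   0.5] turn 0.0308 tool [0.5351 0.0085 0.2484] F [ 0.4  0.2 -0.8] t 4.0
```

Push stage 1 (flap open, can still short of the gate).

Call:
{"api": "move_arm", "payload": {
  "targets": [
    [[1,0.3,0],0.015],
    [[3,1,0],0.031],
    [[7,2.5,0],0.031],
    [[11,4,0],0.031],
    [[15.5,5.5,0],0.031],
    [[20,7.1,0],0.031],
    [[24.5,8.7,0],0.031],
    [[29,10.3,0],0.031],
    [[33.9,12.1,0],0.031],
    [[38.5,13.8,0],0.031],
    [[43,15.4,0],0.031],
    [[47.5,17,0],0.031],
    [[52,18.6,0],0.031],
    [[56.5,20.3,0],0.031],
    [[61,21.9,0],0.031],
    [[65,23.4,0],0.031],
    [[68.5,24.6,0],0.031],
    [[71.5,25.7,0],0.031],
    [[71.5,25.7,0],0.031]
  ]
}}

```text
time_s: 5.58
tool_pos: [0.6113, 0.0055, 0.2483]
tcp_rot: [0.0, 0.991, 0.135, 0.0]
ft_force: [-3.4, 0.3, 2.1]
gripper_width: 0.0852
```

```bash
cat > look.py <<'E'
from plan import *
import cv2,sys
k=sys.argv[1]
print(robot.state()['wrist_torque'])
for n in('wrist','side','scene'):
    f=robot.grab_frame(n);cv2.imwrite(f'pics/{n}{k}.png',f[:,:,::-1])
a=cv2.imread(f'pics/side{k}.png')[160:280,180:340];b=cv2.imread(f'pics/scene{k}.png')[170:290,240:400];w=cv2.imread(f'pics/wrist{k}.png')
o=np.vstack([np.hstack([cv2.resize(x,(400,300),interpolation=2) for x in(a,b)]),np.hstack([cv2.resize(w,(400,300)),np.zeros((300,400,3),np.uint8)])])
cv2.imwrite(f'pics/m{k}.png',o)
E
python3 look.py 3
python3 - <<'E'
from plan import *
for x in(-.06,-.04,-.02,-.01,0):
    P,h=goal(x,-.086,.088,.16);delta(P,h)
E
```

```text
[0.11304585 0.50835353 0.08726957]
shift [ 0.1 -0.1  0.4] turn -0.0002 tool [0.6109 0.0052 0.2484] F [-3.3  1.1  1.1] t 5.73
shift [19.1  6.1  0.4] turn -0.0002 tool [0.6109 0.0052 0.2484] F [-3.3  1.1  1.1] t 5.73
shift [38.1 12.3  0.4] turn -0.0002 tool [0.6109 0.0052 0.2484] F [-3.3  1.1  1.1] t 5.73
shift [47.6 15.4  0.4] turn -0.0002 tool [0.6109 0.0052 0.2484] F [-3.3  1.1  1.1] t 5.73
shift [57.1 18.5  0.4] turn -0.0002 tool [0.6109 0.0052 0.2484] F [-3.3  1.1  1.1] t 5.73
```

View pics/m3.png

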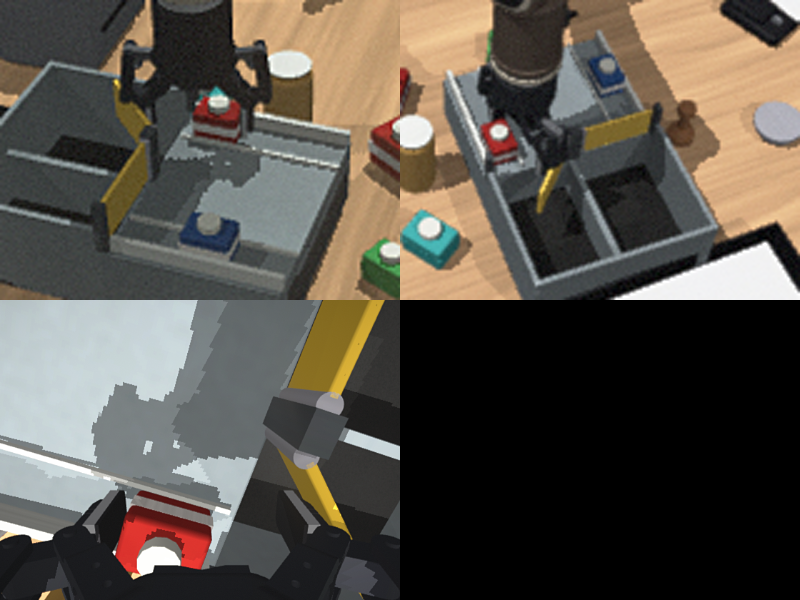

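Call:
{"api": "move_arm", "payload": {
  "targets": [
    [[3,1,0],0],
    [[7,2.2,0],0],
    [[11.5,3.7,0],0],
    [[16,5.1,0],0],
    [[20.5,6.6,0],0],
    [[25,8,0],0],
    [[28.6,9.2,0],0],
    [[28.6,9.2,0],0]
  ]
}}

```text
time_s: 6.4
tool_pos: [0.6419, 0.0037, 0.2483]
tcp_rot: [0.0, 0.991, 0.135, 0.001]
ft_force: [0.1, -1.8, 0.6]
gripper_width: 0.085
```

```bash
python3 look.py 4
python3 - <<'E'
from plan import *
for x in(-.03,-.02,-.01,0,.005):
    P,h=goal(x,-.086,.088,.16);delta(P,h)
E
```

```text
[-0.20276537  0.08201631 -0.09259643]
shift [-0.4 -0.7  0.4] turn -0.0008 tool [0.6415 0.0035 0.2484] F [ 0.2 -2.1  0.8] t 6.55
shift [9.2 2.4 0.5] turn -0.0008 tool [0.6415 0.0035 0.2484] F [ 0.2 -2.1  0.8] t 6.55
shift [18.7  5.5  0.5] turn -0.0008 tool [0.6415 0.0035 0.2484] F [ 0.2 -2.1  0.8] t 6.55
shift [28.2  8.6  0.5] turn -0.0008 tool [0.6415 0.0035 0.2484] F [ 0.2 -2.1  0.8] t 6.55
shift [32.9 10.1  0.5] turn -0.0008 tool [0.6415 0.0035 0.2484] F [ 0.2 -2.1  0.8] t 6.55
```

View pics/m4.png

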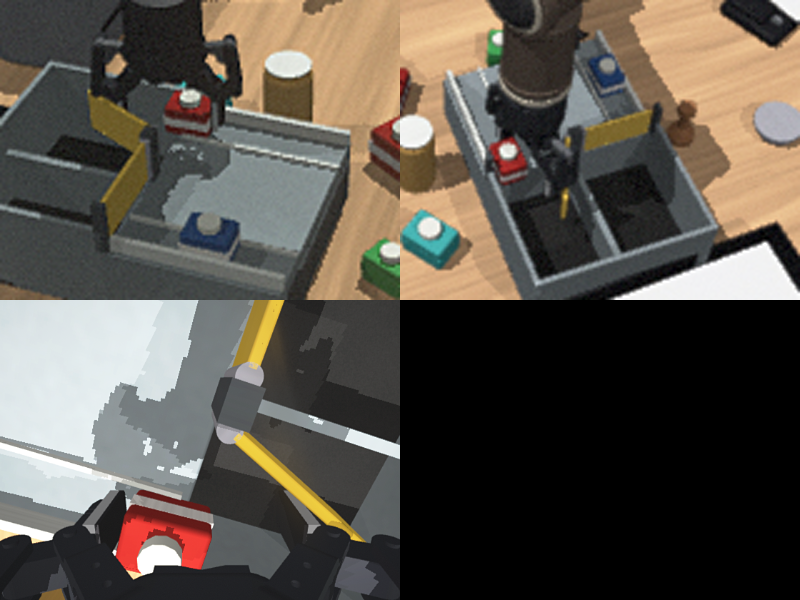

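Call:
{"api": "move_arm", "payload": {
  "targets": [
    [[4,1,0],0],
    [[9,2.4,0],0],
    [[14,4,0],0],
    [[19,5.5,0],0],
    [[24,7.2,0],0],
    [[28,8.5,0],0],
    [[28,8.5,0],0],
    [[28,8.5,0],0],
    [[28,8.5,0],0]
  ]
}}

```text
time_s: 7.3
tool_pos: [0.6711, 0.0025, 0.2486]
tcp_rot: [0.001, 0.991, 0.135, 0.001]
ft_force: [1.6, -1.8, 1.0]
gripper_width: 0.0851
```

```bash
python3 look.py 5
```

```text
[-0.25548679 -0.21223449 -0.03582451]
```

View pics/m5.png

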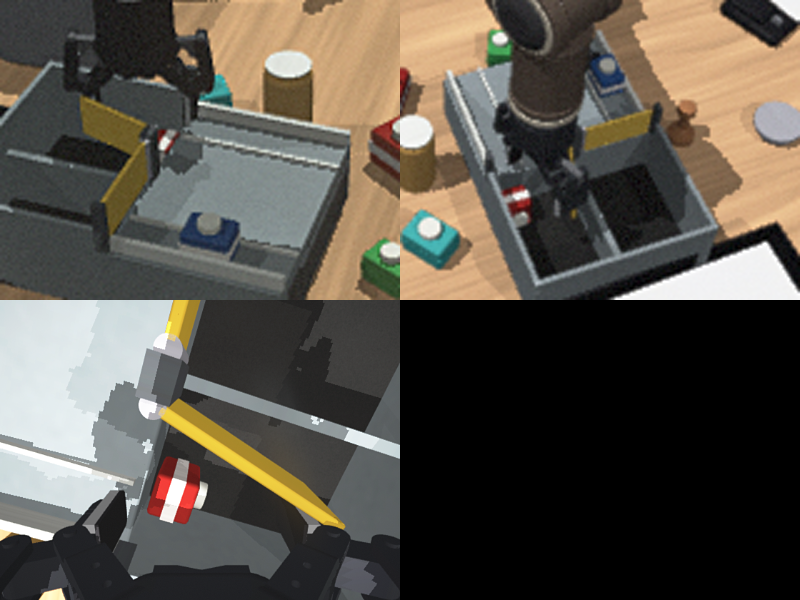

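```bash
python3 look.py 6
python3 - <<'E'
import cv2,numpy as np
w=cv2.imread('pics/wrist6.png')[180:400,150:370];s=cv2.imread('pics/side6.png')[190:240,215:285]
cv2.imwrite('pics/z6.png',np.hstack([cv2.resize(w,(400,400)),cv2.resize(s,(400,400),interpolation=2)]))
E
```

```text
[-0.25957238 -0.14616966 -0.06738439]
```

View pics/z6.png

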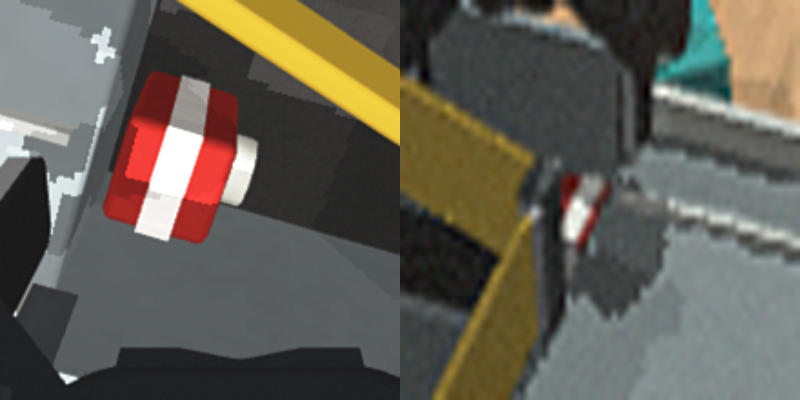

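Run:
```python
from plan import *
import cv2
c=robot.get_calibration('wrist');im=cv2.imread('pics/wrist6.png')
# rear face corners px in zoom -> full
px=np.array([[148,72],[238,95],[105,215],[205,243]])*.55+[150,180]
for z in(.052,.07,.09):
    q=np.array([w2b(B,onplane(c,*p,z))[0][:2] for p in px]);print(z,np.round(q*1000).tolist(),np.round([np.linalg.norm(q[0]-q[1])*1e3,np.linalg.norm(q[0]-q[2])*1e3]))
P=[.6711,.0025,.40];s=robot.state();print(s['time_s'],s['ft_force'])
```

```text
0.052 [[9.0, -53.0], [34.0, -52.0], [9.0, -98.0], [39.0, -98.0]] [25. 45.]
0.07 [[10.0, -47.0], [32.0, -46.0], [10.0, -87.0], [36.0, -87.0]] [22. 40.]
0.09 [[10.0, -40.0], [30.0, -39.0], [10.0, -75.0], [33.0, -75.0]] [19. 35.]
7.6 [ 0.17425913 -2.4847397   1.0270311 ]
```

Call:
{"api": "move_arm", "payload": {
  "targets": [
    [[0,0,-5],0],
    [[0,0,-15],0],
    [[0,0,-28],0],
    [[0,0,-42],0],
    [[0,0,-58],0],
    [[0,0,-75],0],
    [[0,0,-93],0],
    [[0,0,-111],0],
    [[0,0,-128],0],
    [[0,0,-142],0],
    [[0,0,-153],0],
    [[0,0,-160],0],
    [[0,0,-160],0]
  ]
}}

```text
time_s: 8.68
tool_pos: [0.6706, 0.0033, 0.4113]
tcp_rot: [0.001, 0.991, 0.135, 0.003]
ft_force: [-0.2, 0.5, 0.7]
gripper_width: 0.085
```

Call:
{"api": "move_arm", "payload": {
  "targets": [
    [[-10,0,0],0],
    [[-30,0,0],0],
    [[-55,0,0],0],
    [[-80,0,0],0],
    [[-105,0,0],0],
    [[-130,0,0],0],
    [[-150,0,0],0],
    [[-165,0,0],0],
    [[-175,0,0],0],
    [[-180,0,0],0],
    [[-180,0,0],0],
    [[-180,0,0],0],
    [[-180,0,0],0]
  ]
}}

```text
time_s: 9.77
tool_pos: [0.4978, -0.0446, 0.4102]
tcp_rot: [0.0, 0.991, 0.135, 0.003]
ft_force: [-0.9, -0.7, -0.0]
gripper_width: 0.0852
```

```bash
python3 look.py 7; python3 -c "
import cv2,numpy as np
a=cv2.imread('pics/scene7.png');cv2.imwrite('pics/z7.png',cv2.resize(a[170:300,220:390],(784,600),interpolation=2))"
```

```text
[ 0.02590104  0.00259837 -0.02803765]
```

View pics/m7.png

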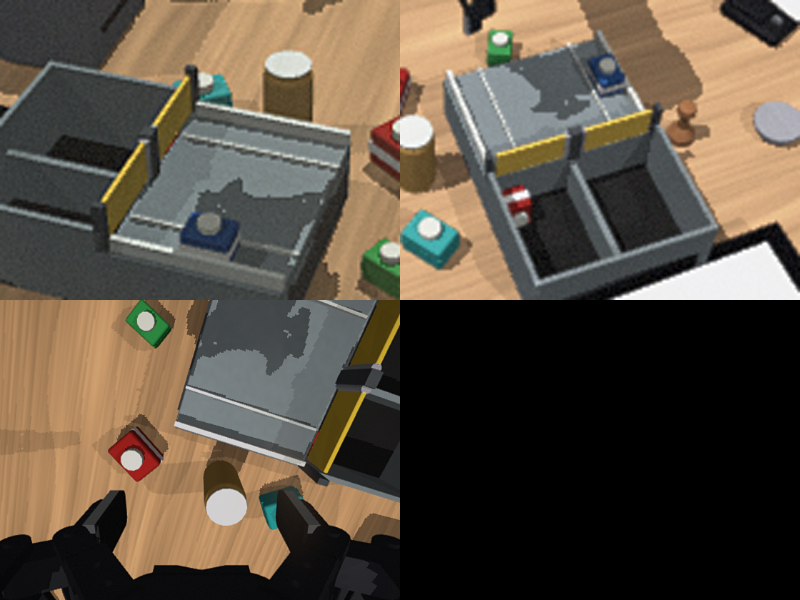

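View pics/z7.png

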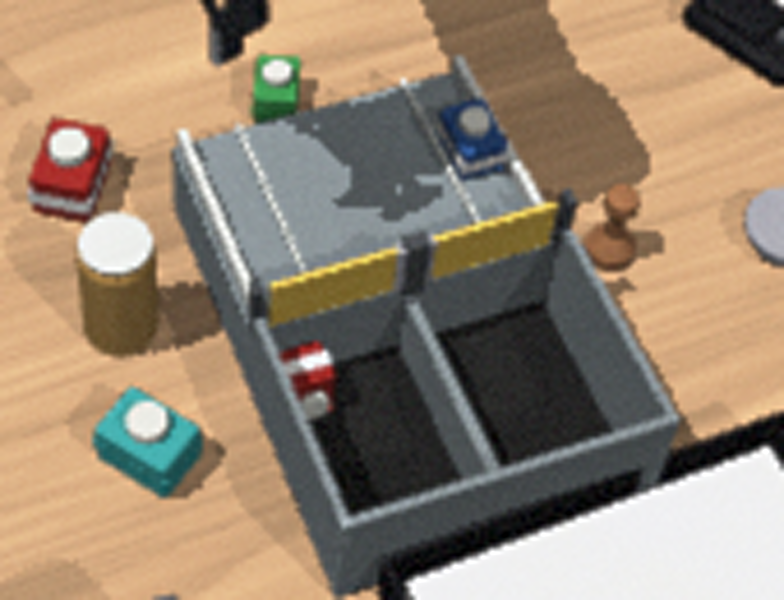

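The red can is in the bin, both flaps are shut and nothing else has moved, so I'm handing in.

```bash
python3 -c "
from bench import robot
print(robot.finish_job(), robot.state()['time_s'])"
```

```text
the job is handed in; nothing more can be done
the job is handed in; nothing more can be done
```

The red can is in the right-hand bin and the job is handed in, at about 10 s of the 37 s allowed.

**Which can:** I took the red can in the right lane, at about (275, 211) in the scene picture. The red one on the table at (234, 207) is larger. The other two look-alikes are green (278, 188) and turquoise (252, 265), so I left them.

**What I did:** With the gripper fully open and turned about 18° to the lane, the front finger pushed the right flap open and held it. The rear finger pushed the can along the deck and over the edge. I then raised the hand straight up, so the flap shut, and moved it back from the gate.

**Last checks:**
- **Can:** it stands on its front end on the bin floor, against the wall below the gate and well below the flap's lower edge.
- **Flap:** both flaps look shut. In every picture taken during the push, the right flap was open well clear of the can. I had no contact sensing on the flap itself.
- **Other things:** the blue can, the stamp, the drink can and the look-alikes near the box look unmoved. I did not compare the mug, bottle, mouse and bung closely in the last picture, but the hand stayed well clear of them.
- **Forces:** the wrist readings I took stayed under about 4 N, and near zero after the hand was clear.
- **Disagreements:** the wrist camera put the can about 3 mm nearer the gate than my first estimate. With the gripper open, the fingertips matched 160 mm ahead of the flange rather than 173 mm. I allowed for both, and no check failed.

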